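# Build up a pulley shaft in the bench vise

### The job

The steel shaft standing upright in the bench vise has to be built up. Slide the ball bearing on first, right down to the shaft's shoulder, then the spacer sleeve, then the belt pulley and last the dark locking collar, each sitting flat on the part below it, and let go. Leave the other things on the bench where they are.

Things in the scene. Friction and masses are not known exactly. Their poses are not given: they have to be found in the camera images.
- vise: Blue bench vise, fixed, a steel shaft clamped upright in its aluminium jaws. Origin: shaft axis at bench height; x from handle to anvil end. Heights above bench, mm: jaws 125; shaft 30 diameter up to a flat shoulder at 150, 21 diameter up to 198, then a nose tapering to 8 at 210. Jaws 100 wide along y; vise reaches 150 to +x, 166 to -x, where its T-bar handle stands 136 high.
- bearing: Ball bearing, a ring with bright steel inner and outer races and a black rubber seal between them: 52 mm outer diameter, 25 mm bore, 15 mm thick. Lies flat; origin at the centre of its underside, z up along its axis. Goes on first: its underside rests on the shoulder.
- sleeve: Spacer sleeve, a short plain bright steel tube standing on end: 34 mm outer diameter, 25 mm bore, 16 mm tall. Origin at the centre of its underside, z up along its axis. Goes on second, on the bearing.
- pulley: Aluminium V-belt pulley, the widest ring, with a groove around its rim and a raised hub: 64 mm outer diameter, 25 mm bore, 15 mm thick at rim and hub. Lies flat; origin at the centre of its underside, z up along its axis. Goes on third, on the sleeve.
- collar: Locking collar, a plain dark steel ring, the thinnest: 42 mm outer diameter, 25 mm bore, 10 mm thick. Lies flat; origin at the centre of its underside, z up along its axis. Goes on last, on the pulley.
- tin: Bystander: round closed tin with a green lid, no hole, 57 mm diameter, 28 mm tall. Origin at the centre of its underside. Leave alone.
- block: Bystander: speckled grey abrasive block, 70 x 42 x 26 mm, lying flat. Origin at the centre of its underside, x along its length. Leave alone.
- tumbler: Bystander: glass tumbler, 72 mm rim diameter, 88 mm tall, upright. Origin at the centre of its underside. Leave alone.
- oiler: Bystander: white plastic oil bottle with a red cap, 42 mm diameter, 115 mm tall, upright. Origin at the centre of its underside. Leave alone.
- driver: Bystander: screwdriver with a yellow handle, 190 mm long, 26 mm thick, lying on the bench. Origin under its middle, x along it towards the blade. Leave alone.
Not all that is in view belongs to the job. What is shaped like the sleeve but orange or turquoise is not meant.

How it is judged:
On the way, in this order (a step that is already met when the one before it is completed fails the run):
1. the ball bearing sits on the shaft, down on its shoulder (horizontal distance between bearing and vise below 0.005 m and z of bearing in the frame of vise between 0.146 and 0.154 m and angle between bearing's own z axis and vertical below 0.15 rad and contact force between the fingers and bearing below 0.1 N), for 0.2 s.
2. the spacer sleeve sits on the shaft, down on the bearing (horizontal distance between sleeve and vise below 0.005 m and z of sleeve in the frame of vise between 0.161 and 0.169 m and angle between sleeve's own z axis and vertical below 0.15 rad and contact force between the fingers and sleeve below 0.1 N), for 0.2 s.
3. the pulley sits on the shaft, down on the sleeve (horizontal distance between pulley and vise below 0.005 m and z of pulley in the frame of vise between 0.177 and 0.185 m and angle between pulley's own z axis and vertical below 0.15 rad and contact force between the fingers and pulley below 0.1 N), for 0.2 s.
4. the locking collar sits on the shaft, down on the pulley (horizontal distance between collar and vise below 0.005 m and z of collar in the frame of vise between 0.192 and 0.2 m and angle between collar's own z axis and vertical below 0.15 rad and contact force between the fingers and collar below 0.1 N), for 0.2 s.
At the end, for the whole second after the job is handed in: On the shaft, from the shoulder up: bearing, sleeve, pulley, collar. Each is centred on the shaft (within 5 mm), at its height in the stack (within 4 mm: undersides 150, 165, 181 and 196 mm above the bench), level (within 0.15 rad), released and at rest (all of step 1 and all of step 2 and all of step 3 and all of step 4 and linear speed of each of bearing, sleeve, pulley, collar below 0.02 m/s and angular speed of each of bearing, sleeve, pulley, collar below 0.3 rad/s); the robot touches nothing.
It fails at once if the tin is moved more than 30 mm or tipped over (distance of tin from where it was at the start of the episode above 0.03 m or angle between tin's own z axis and vertical above 0.5 rad).
It fails at once if the abrasive block is moved more than 30 mm or tipped over (distance of block from where it was at the start of the episode above 0.03 m or angle between block's own z axis and vertical above 0.5 rad).
It fails at once if the glass tumbler is moved more than 30 mm or tipped over (distance of tumbler from where it was at the start of the episode above 0.03 m or angle between tumbler's own z axis and vertical above 0.5 rad).
It fails at once if the oil bottle is moved more than 30 mm or tipped over (distance of oiler from where it was at the start of the episode above 0.03 m or angle between oiler's own z axis and vertical above 0.5 rad).
It fails at once if the screwdriver is moved more than 30 mm (distance of driver from where it was at the start of the episode above 0.03 m).
It also fails if it takes over 120 s, if anything falls off the work surface, if the arm or the gripper's body presses on something with over 40 N, if the wrist force passes 120 N, or if a joint passes its speed limit or range.

### The arm

A 7-joint arm with a two-finger parallel gripper is mounted at the origin on the work surface. World frame = base frame: x ahead of the robot, y to its left, z up, the work surface at z = 0. Lengths are in m, angles in rad, forces in N, time in s.
With the tool pointing down it reaches from about 0.4 to 0.9 m from the base axis. Payload 5.5 kg.
Tool frame: the origin (TCP) lies at the centre of the arm's flange, where the gripper is bolted on; the fingertips stand 173 mm ahead of it and the grasp point (between the pads) lies 155 mm ahead of it; z points along the fingers, y is the line along which they close (so a half turn about z gives the same grasp; the last joint's range is limited). The gripper opens to 85 mm and grips with 20 to 120 N. Pads are 22 mm wide; open, the fingers measure 114 mm over their backs; the gripper's body (76 mm by 85 mm) begins 54 mm behind the grasp point. The pads swing forward as they close: fully open they stand 13 mm farther back than shut.
Start: joints at [1.463, 0.501, -0.427, 1.55, 0.221, 1.138, -0.21], TCP at [0.236, -0.606, 0.405] pointing down, gripper open.
Joint ranges: [-2.88, 2.88], [-0.31, 2.03], [-1.54, 1.56], [0.2, 2.42], [-1.41, 4.55], [0.19, 2.02], [-2.57, 2.57]. Speed limits (rad/s): [2.57, 2.57, 3.14, 3.14, 3.14, 3.14, 3.14].

### API

Orientations are given as [roll, pitch, yaw] about the fixed x, y, z axes, in that order (R = Rz(yaw) Ry(pitch) Rx(roll)).
In Python, from cell import * gives the robot as it stands.
- The arm moves only by the tool servo_tool, never from a script. Its argument "motion" is a list that holds one entry, the list of rows, each a list of 4 numbers: the shift along the tool's x, y, z scaled (see below), then the turn about the tool's z scaled (see below). A call has 1 to 12 rows; each row shifts and turns the commanded pose from where the row before left it, along the tool's axes as they then stand; what a row does not reach is not made up. The controller multiplies each number of a shift by 0.5 m and each number of a turn by pi/4 rad. A row lasts 1/8 s, in which the tool goes at most 62.5 mm and 10.7 degrees, less where a joint would pass 70% of its speed; a pose out of reach is approached as far as the arm can. A call with a number of a shift or a turn outside -1 to 1 is refused whole. A call with a gripper value outside its range is refused whole. "jaw" is the closure, from 0 (fully open) to 1 (shut), set as the call begins (left out, the last holds). The fingers move at their own pace and stop on an object; "newtons" is the grip in N (left out, the last holds). Time passes only in rows, so rows that do not move let the fingers close. It gives the time, the measured TCP pose, the force, the opening and the grip force at its end, in the units of the state.
- get_obs(): the state, without advancing time (a new reading comes with each control period).
- snapshot(name): name is "side" or "top"; returns a dict with "image" (384x512x3 uint8, red, green, blue), "z_map" (384x512 float32, m along the optical axis (not along the pixel's ray), 0 where there is no reading), "camera_matrix" (3x3 intrinsics, pixels), "eye" and "orientation" of the camera in the world. Camera axes: x right, y down, z forward; pixel columns grow to the right and rows downward; lengths in m; the calibration is good to about 2 mm. A picture is of the moment at which its call begins.
- job_done(): hands the job in; it is judged then, once.
Trained networks look in the newest picture that a camera, given by its name, has taken for a name from the list of things; names that differ only in an ending like _2 or _b are one class to them, and where a whole thing is asked for, a point or a joint stands for the part that bears it (a point fixed in the world has none). Each returns a list of dicts, best first, with "p" (0 to 1); they miss things now and then, are a little off and sometimes report something else, mostly with a low value. They report only what shows in the picture. A call takes as long as a camera call. They do not tell look-alikes from the thing itself.
- look_for(target, camera): "box" ([centre column, centre row, width, height] in pixels, round what is visible of it).
- spot_point(target, camera): "centre" ([column, row] in pixels: a listed point, or the origin of a listed thing).
The state is a dict: "time_s": time; "qpos": joint angles; "joint_vel": joint speeds; "joint_torque": joint torques, N m; "ee_pos": TCP position; "tcp_rot": TCP orientation; "wrist_force": force on the tool from outside, world axes, zero at the start; "ft_torque": the same for the moment, N m; "grip_width": finger opening in m; "grasp_force": force on a finger pad.
Only numpy, scipy, OpenCV 4.12 (cv2) and the standard library are available. Lean on these libraries where they do the work, as an engineer would, in place of code of your own. Each camera call takes 0.05 s, during which the arm holds its last target. There are 200 camera calls.

## Working session

There is one attempt and no reset: what is moved stays moved. The work goes in short steps, Python scripts to look and compute and a tool call to move; the robot and the scene stay as the last step left them, time stands still between calls to the robot, and variables do not carry over. Pictures are saved under pics/ and viewed, at most 14 in all, crops included, and the job is handed in when it is done.

Besides the shell and the picture viewer there is one more tool, called after "Request:" as name([rows], argument=value, ...), one row to a line, values as JSON. servo_tool: Moves the arm, as the interface text tells. Its arguments: {"type":"object","properties":{"motion":{"type":"array"},"jaw":{"type":"number"},"newtons":{"type":"number"}},"required":["motion"]}

```bash
mkdir -p pics
cat > h.py <<'E'
from cell import *
import numpy as np, cv2
from scipy.spatial.transform import Rotation as R
def Rm(o):
    o=np.array(o,float)
    if o.shape==(3,3): return o
    return (R.from_euler('xyz',o) if o.size==3 else R.from_quat(o)).as_matrix()
def cloud(s):
    K=np.array(s['camera_matrix']); z=s['z_map']; v,u=np.mgrid[:z.shape[0],:z.shape[1]]
    P=np.stack([(u-K[0,2])/K[0,0]*z,(v-K[1,2])/K[1,1]*z,z],-1)
    W=P@Rm(s['orientation']).T+np.array(s['eye']); W[z==0]=np.nan
    return W
def save(s,n,k=1.5): cv2.imwrite(n,cv2.resize(s['image'][...,::-1],None,fx=k,fy=k))
E
python3 - <<'E'
from h import *
print(get_obs())
for c in('top','side'):
    s=snapshot(c); save(s,f'pics/{c}0.png'); W=cloud(s); print(c,s['camera_matrix'],s['eye'],s['orientation'])
    for t in['vise','bearing','sleeve','pulley','collar','tin','block','tumbler','oiler','driver']:
        for d in look_for(t,c)[:4]:
            u,v,w,h=d['box']; u2,v2=int(min(u,511)),int(min(v,383)); print(t,round(d['p'],2),np.round(d['box']),np.round(W[v2,u2],3))
E
```

```text
{'time_s': 0.0, 'qpos': array([ 1.4631928 ,  0.5018245 , -0.42679188,  1.55148153,  0.22079342,
        1.13827674, -0.21031388]), 'joint_vel': array([-1.84233732e-04, -4.29257594e-04,  7.28572511e-04, -1.26733966e-03,
       -8.67968073e-04,  2.00025954e-05,  1.67504176e-04]), 'joint_torque': array([ 5.30359684e-04, -5.69519055e+01, -5.81597954e+00, -2.80934250e+01,
        1.06814801e-02,  1.20584539e-02,  8.50377432e-06]), 'ee_pos': array([ 0.23535596, -0.60550129,  0.40366059]), 'tcp_rot': array([-3.13965893e+00, -6.74408687e-05,  3.70848532e-01]), 'wrist_force': array([-0.5158566 ,  1.06366464,  0.76015095]), 'ft_torque': array([ 0.0222721 , -0.02188688,  0.01142124]), 'grasp_force': 0.0, 'grip_width': 0.08521067340540225}
top [[402.7784132    0.         258.53622884]
 [  0.         402.7784132  191.40851921]
 [  0.           0.           1.        ]] [0.43049986 0.06215352 1.12084362] [-3.01144417 -0.02112766 -1.57198681]
vise 0.9 [175. 187.  73. 127.] [0.574 0.248 0.128]
vise 0.57 [323. 231.  22.  23.] [ 0.468 -0.136  0.03 ]
bearing 0.75 [320. 183.  20.  21.] [ 0.601 -0.135  0
[... 1193 characters left out ...]
2.] [ 0.673 -0.004 -0.001]
sleeve 0.54 [280. 215.  11.  12.] [ 0.597 -0.036  0.014]
sleeve 0.5 [256. 202.  16.  11.] [0.548 0.039 0.002]
pulley 0.76 [313. 311.  42.  35.] [ 0.619 -0.323  0.015]
collar 0.92 [211. 334.  25.  24.] [ 0.45  -0.351  0.001]
tin 0.97 [223. 246.  28.  28.] [ 0.471 -0.16   0.027]
block 0.9 [217. 213.  20.  33.] [ 0.455 -0.041  0.026]
tumbler 0.9 [367. 215.  34.  50.] [ 0.769 -0.116  0.064]
oiler 0.26 [220. 212.  24.  33.] [ 0.462 -0.036  0.025]
driver 0.87 [136. 290.  37.  76.] [ 0.32  -0.269  0.025]
driver 0.71 [219. 212.  22.  33.] [ 0.459 -0.036  0.028]
driver 0.64 [288. 243.  23.  19.] [ 0.607 -0.122  0.   ]
driver 0.29 [278. 214.  13.  14.] [ 0.595 -0.037  0.017]
```

View pics/top0.png

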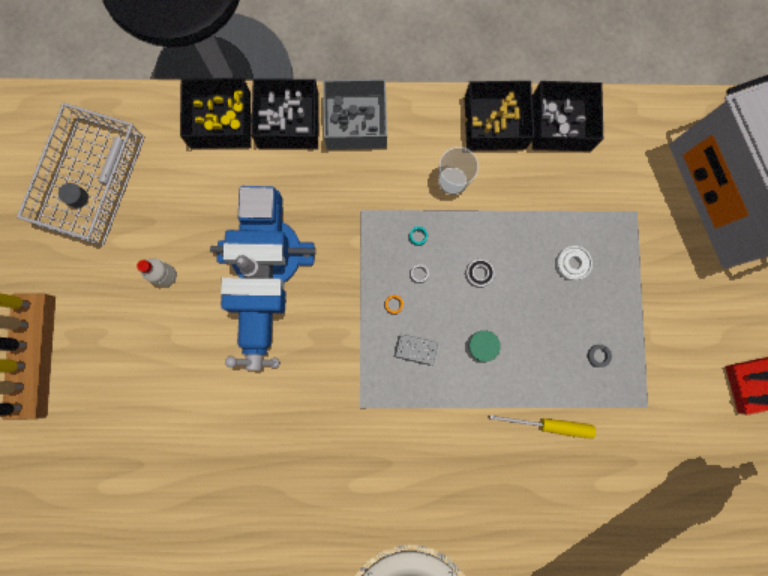

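View pics/side0.png

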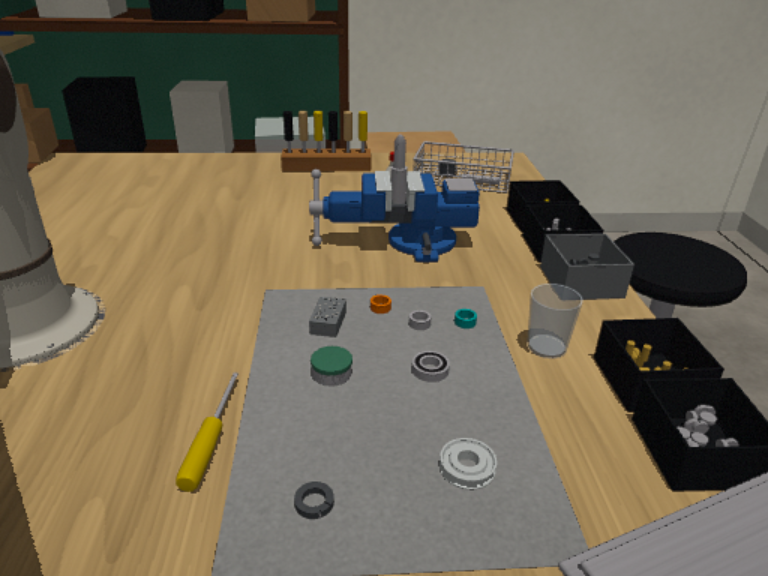

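Top picture (image px = shown/1.5): bearing (320,182), sleeve (279,182) with turquoise (279,157) and orange (262,203) look-alikes, pulley (383,175), collar (399,237), shaft tip (164,176). The side view shows the same layout.

```bash
cat >> h.py <<'E'
from scipy.optimize import least_squares
def ring(W,c,rad,h,n=4):
    """centre of a ring from its top-face points"""
    c=np.array(c,float)
    for _ in range(n):
        m=(np.hypot(W[...,0]-c[0],W[...,1]-c[1])<rad+.012)&(abs(W[...,2]-h)<.005)
        p=W[m]
        (x,y),r=cv2.minEnclosingCircle(p[:,:2].astype(np.float32)); c=np.array([x,y])
    return np.round(np.r_[c,r,p[:,2].mean(),p[:,:2].mean(0)],4),len(p)
E
python3 - <<'E'
from h import *
for c in('top','side'):
    s=snapshot(c); W=cloud(s)
    for n,g,r,h in[('bearing',(.604,-.13),.026,.015),('sleeve',(.60,-.025),.017,.016),('pulley',(.62,-.31),.032,.015),('collar',(.447,-.355),.021,.010),('turq',(.68,-.02),.017,.016),('orange',(.55,.035),.017,.016)]:
        try: print(c,n,*ring(W,g,r,h))
        except Exception as e: print(n,e)
    for z0,z1 in((.13,.15),(.155,.175),(.175,.197),(.2,.215)):
        p=W[(abs(W[...,0]-.6)<.06)&(abs(W[...,1]-.26)<.06)&(W[...,2]>z0)&(W[...,2]<z1)]
        if len(p): print(c,'shaft',z0,len(p),np.round(p.mean(0),4),np.round(p.min(0),3),np.round(p.max(0),3))
    print('mat z',np.nanmedian(W[200:220,330:370,2]) if c=='top' else np.nanmedian(W[270:290,240:270,2]))
E
```

```text
top bearing [ 0.6042 -0.1325  0.0265  0.0149  0.6034 -0.1326] 214
top sleeve [ 0.6023 -0.0192  0.0169  0.0163  0.6031 -0.0192] 60
top pulley [ 0.623  -0.3103  0.0326  0.0141  0.6228 -0.3108] 328
top collar [ 0.445  -0.3545  0.0308  0.0095  0.4498 -0.3511] 135
top turq [ 0.6736 -0.0179  0.0169  0.0162  0.6735 -0.017 ] 59
top orange [0.5447 0.0276 0.0169 0.0165 0.5444 0.0277] 55
top shaft 0.13 38 [0.585  0.2612 0.1418] [0.548 0.224 0.13 ] [0.631 0.309 0.15 ]
top shaft 0.155 18 [0.5854 0.2613 0.1652] [0.581 0.255 0.155] [0.595 0.271 0.175]
top shaft 0.175 22 [0.5859 0.2619 0.1854] [0.58  0.258 0.175] [0.596 0.273 0.195]
top shaft 0.2 55 [0.5895 0.2663 0.2058] [0.582 0.258 0.2  ] [0.601 0.276 0.212]
mat z 0.001027180630933433
side bearing [ 0.6019 -0.134   0.027   0.0141  0.6016 -0.1356] 300
side sleeve [ 0.6004 -0.0212  0.0182  0.0148  0.5996 -0.0232] 83
side pulley [ 0.6202 -0.3106  0.0336  0.0135  0.6214 -0.3111] 759
side collar [ 0.4481 -0.3529  0.0217  0.0094  0.4484 -0.3542] 366
side turq [ 0.6717 -0.0202  0.0179  0.0149  0.6707 -0.0206] 85
side orange [0.5427 0.0275 0.0187 0.0149 0.543  0.0252] 78
side shaft 0.13 72 [0.5877 0.2562 0.1409] [0.573 0.248 0.131] [0.603 0.278 0.15 ]
side shaft 0.155 52 [0.5874 0.2594 0.1647] [0.578 0.255 0.155] [0.597 0.268 0.174]
side shaft 0.175 62 [0.5883 0.2593 0.1865] [0.579 0.253 0.175] [0.599 0.266 0.197]
side shaft 0.2 28 [0.5878 0.2625 0.2043] [0.58  0.252 0.2  ] [0.596 0.269 0.21 ]
mat z 0.0005761917656205151
```

Request:
servo_tool([
  [[0,0,0,0.157],[0,0,0,0.157],[0,0,0,0.158],[0,0,0,0]],
], jaw=0, newtons=40)

```text
time_s: 1.7
ee_pos: [0.2357, -0.6058, 0.4048]
tcp_rot: [3.141, 0.0, 0.001]
wrist_force: [-0.4, 0.7, 0.4]
grip_width: 0.0856
grasp_force: 0.0
```

Request:
servo_tool([
  [[0.0613,-0.0788,0,0],[0.0613,-0.0788,0,0],[0.0613,-0.0788,0,0],[0.0613,-0.0788,0,0],[0.0613,-0.0788,0,0],[0.0613,-0.0788,0,0],[0.0613,-0.0788,0,0],[0.0613,-0.0788,0,0],[0.0613,-0.0788,0,0],[0.0613,-0.0788,0,0],[0.0613,-0.0788,0,0],[0.0613,-0.0788,0,0]],
])

```text
time_s: 3.2
ee_pos: [0.6042, -0.1318, 0.4049]
tcp_rot: [3.141, -0.0, 0.003]
wrist_force: [0.7, -1.1, 0.3]
grip_width: 0.0856
grasp_force: 0.0
```

Request:
servo_tool([
  [[0,0,0,0],[0,0,0,0]],
])

```text
time_s: 3.45
ee_pos: [0.6032, -0.1332, 0.4045]
tcp_rot: [3.141, 0.001, 0.002]
wrist_force: [0.0, -0.1, 0.5]
grip_width: 0.0855
grasp_force: 0.0
```

Request:
servo_tool([
  [[0,0,0.08,0],[0,0,0.08,0],[0,0,0.08,0],[0,0,0.08,0],[0,0,0.07,0],[0,0,0.05,0],[0,0,0.017,0],[0,0,0,0]],
])

```text
time_s: 4.45
ee_pos: [0.603, -0.1341, 0.1762]
tcp_rot: [3.141, 0.001, -0.001]
wrist_force: [-0.3, -0.2, 0.3]
grip_width: 0.0854
grasp_force: 0.0
```

Run:
```python
from h import *
s=snapshot('side'); W=cloud(s)
m=(abs(W[...,0]-.603)<.03)&(abs(W[...,1]+.133)<.07)&(W[...,2]>.002)&(W[...,2]<.08)
p=W[m]; 
for a,b in((-.2,-.165),(-.16,-.11),(-.105,-.07)):
    q=p[(p[:,1]>a)&(p[:,1]<b)]; print(a,len(q),np.round(np.percentile(q,[0,5,50,95,100],axis=0),3).tolist() if len(q) else '')
im=s['image'][150:300,200:400]; cv2.imwrite('pics/b1.png',cv2.resize(im[...,::-1],None,fx=4,fy=4,interpolation=cv2.INTER_CUBIC))
```

```text
-0.2 217 [[0.575, -0.2, 0.002], [0.589, -0.195, 0.002], [0.599, -0.186, 0.039], [0.612, -0.175, 0.075], [0.629, -0.165, 0.08]]
-0.16 183 [[0.574, -0.158, 0.002], [0.577, -0.156, 0.003], [0.588, -0.141, 0.014], [0.621, -0.113, 0.016], [0.627, -0.11, 0.075]]
-0.105 52 [[0.584, -0.103, 0.002], [0.586, -0.098, 0.003], [0.592, -0.09, 0.033], [0.603, -0.084, 0.075], [0.607, -0.075, 0.078]]
```

View pics/b1.png

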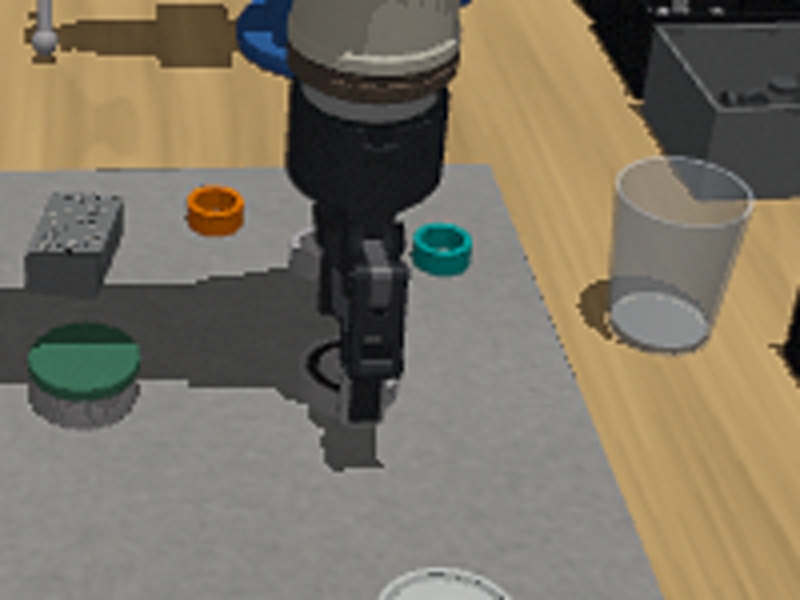

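The front fingertip at crop (362,415) is still ~13 mm above the mat, as expected when open. Closing here is safe.

Request:
servo_tool([
  [[0,0,0,0],[0,0,0,0],[0,0,0,0],[0,0,0,0],[0,0,0,0],[0,0,0,0],[0,0,0,0],[0,0,0,0]],
], jaw=1)

```text
time_s: 5.5
ee_pos: [0.6038, -0.1331, 0.1779]
tcp_rot: [3.141, -0.002, -0.0]
wrist_force: [-2.1, -0.8, 7.3]
grip_width: 0.0494
grasp_force: 40.1
```

Run:
```python
from h import *
s=snapshot('side'); W=cloud(s)
im=s['image'][200:275,240:340]; cv2.imwrite('pics/b2.png',cv2.resize(im[...,::-1],None,fx=8,fy=8,interpolation=cv2.INTER_CUBIC))
for v in range(235,268,2): print(v,np.round(W[v,286:300:4],3).tolist())
```

```text
235 [[0.59, -0.184, 0.069], [0.596, -0.193, 0.076], [0.608, -0.175, 0.062], [0.612, -0.193, 0.075]]
237 [[0.591, -0.184, 0.064], [0.599, -0.183, 0.063], [0.606, -0.186, 0.065], [0.612, -0.192, 0.07]]
239 [[0.591, -0.186, 0.061], [0.598, -0.188, 0.062], [0.606, -0.187, 0.061], [0.613, -0.191, 0.064]]
241 [[0.591, -0.188, 0.058], [0.598, -0.189, 0.058], [0.605, -0.191, 0.059], [0.613, -0.19, 0.059]]
243 [[0.595, -0.163, 0.033], [0.603, -0.167, 0.036], [0.611, -0.164, 0.034], [0.624, -0.142, 0.016]]
245 [[0.595, -0.166, 0.03], [0.602, -0.171, 0.034], [0.612, -0.163, 0.027], [0.623, -0.148, 0.015]]
247 [[0.596, -0.164, 0.024], [0.602, -0.172, 0.03], [0.612, -0.165, 0.024], [0.624, -0.147, 0.009]]
249 [[0.595, -0.169, 0.022], [0.603, -0.168, 0.022], [0.613, -0.162, 0.017], [0.625, -0.144, 0.002]]
251 [[0.596, -0.168, 0.017], [0.603, -0.172, 0.02], [0.613, -0.164, 0.013], [0.624, -0.149, 0.001]]
253 [[0.597, -0.163, 0.007], [0.605, -0.165, 0.009], [0.615, -0.154, -0.0], [0.623, -0.154, -0.0]]
255 [[0.598, -0.161, 0.001], [0.606, -0.16, -0.0], [0.614, -0.162, 0.001], [0.622, -0.163, 0.002]]
257 [[0.597, -0.167, 0.001], [0.605, -0.167, 0.001], [0.613, -0.169, 0.001], [0.621, -0.167, 0.0]]
259 [[0.596, -0.173, 0.0], [0.604, -0.171, -0.001], [0.612, -0.173, 0.0], [0.62, -0.173, 0.0]]
261 [[0.595, -0.179, 0.001], [0.603, -0.181, 0.002], [0.611, -0.179, -0.0], [0.619, -0.18, 0.001]]
263 [[0.594, -0.186, 0.001], [0.602, -0.186, 0.001], [0.61, -0.186, 0.001], [0.618, -0.186, 0.0]]
265 [[0.593, -0.192, 0.001], [0.602, -0.19, -0.0], [0.609, -0.192, 0.001], [0.617, -0.193, 0.001]]
267 [[0.593, -0.197, 0.001], [0.601, -0.197, 0.001], [0.608, -0.198, 0.001], [0.616, -0.198, 0.001]]
```

View pics/b2.png

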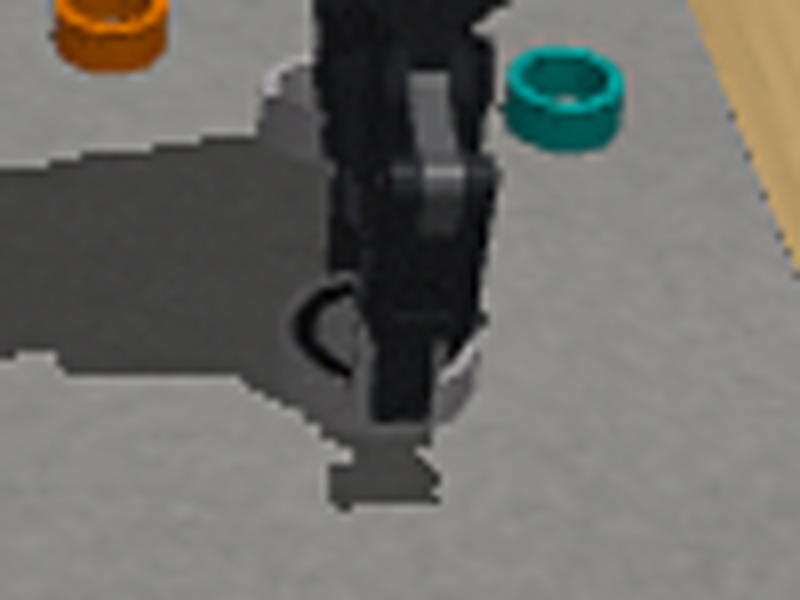

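Request:
servo_tool([
  [[0,0,-0.04,0],[0,0,-0.08,0],[0,0,-0.1,0],[0,0,-0.1,0],[0,0,-0.1,0],[0,0,-0.06,0],[0,0,0,0]],
])

```text
time_s: 6.42
ee_pos: [0.604, -0.1325, 0.4205]
tcp_rot: [3.14, -0.007, 0.001]
wrist_force: [0.4, 0.6, -1.4]
grip_width: 0.0495
grasp_force: 42.0
```

Request:
servo_tool([
  [[-0.029,-0.05,0,0],[0,-0.09,0,0],[0,-0.09,0,0],[0,-0.09,0,0],[0,-0.09,0,0],[0,-0.09,0,0],[0,-0.09,0,0],[0,-0.09,0,0],[0,-0.08,0,0],[0,-0.037,0,0],[0,0,0,0],[0,0,0,0]],
])

```text
time_s: 7.92
ee_pos: [0.5894, 0.2632, 0.4156]
tcp_rot: [3.139, 0.0, -0.002]
wrist_force: [-0.5, -0.3, -0.9]
grip_width: 0.0501
grasp_force: 42.0
```

```bash
cat >> h.py <<'E'
def crop(s,n,cu,cv,w=100,h=75,k=8):
    u,v=int(cu-w/2),int(cv-h/2); cv2.imwrite(n,cv2.resize(s['image'][v:v+h,u:u+w][...,::-1],None,fx=k,fy=k,interpolation=cv2.INTER_CUBIC))
E
python3 - <<'E'
from h import *
o=get_obs(); print(o['ee_pos'],o['tcp_rot'])
s=snapshot('side'); W=cloud(s); crop(s,'pics/b3.png',266,100)
x=o['ee_pos'];m=(abs(W[...,0]-x[0])<.04)&(abs(W[...,1]-x[1])<.04)&(W[...,2]>.23)&(W[...,2]<.265)
print(np.round(np.percentile(W[m],[0,5,50,95,100],axis=0),4))
for z0,z1 in((.152,.175),(.175,.197)):
    p=W[(abs(W[...,0]-.59)<.03)&(abs(W[...,1]-.26)<.03)&(W[...,2]>z0)&(W[...,2]<z1)]
    print(np.round(np.percentile(p,[0,5,50,95,100],axis=0),4))
E
```

```text
[0.58938536 0.2632243  0.41563914] [ 3.13945341e+00  4.90145798e-04 -2.31107841e-03]
[[0.5618 0.2233 0.2368]
 [0.564  0.2252 0.2388]
 [0.5819 0.2422 0.251 ]
 [0.6085 0.2848 0.2626]
 [0.6117 0.2925 0.265 ]]
[[0.5782 0.2543 0.1524]
 [0.5785 0.255  0.1535]
 [0.588  0.2594 0.1629]
 [0.5968 0.2671 0.1732]
 [0.5971 0.2698 0.1746]]
[[0.5796 0.2518 0.1754]
 [0.5798 0.2555 0.1761]
 [0.5878 0.2589 0.1871]
 [0.5986 0.2643 0.1962]
 [0.5987 0.2667 0.1969]]
```

View pics/b3.png

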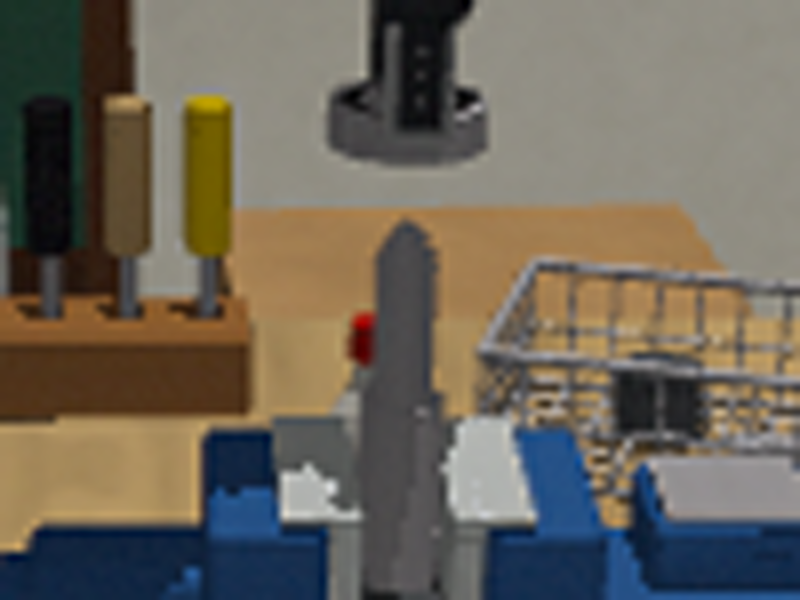

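The bearing (crop centre x≈407) hangs level above the shaft tip (407,220). Small y correction, then down.

Request:
servo_tool([
  [[0.002,-0.0046,0,0],[0,0,0.02,0],[0,0,0.02,0],[0,0,0.02,0],[0,0,0.02,0],[0,0,0.02,0],[0,0,0.02,0],[0,0,0.02,0],[0,0,0.02,0],[0,0,0,0],[0,0,0,0]],
])

```text
time_s: 9.35
ee_pos: [0.5899, 0.268, 0.3365]
tcp_rot: [-3.141, -0.0, 0.0]
wrist_force: [-0.7, -1.4, -0.7]
grip_width: 0.05
grasp_force: 42.0
```

Request:
servo_tool([
  [[0,-0.0,0.005,0],[0,0,0.005,0],[0,0,0.004,0],[0,0,0.003,0],[0,0,0,0]],
])

```text
time_s: 9.98
ee_pos: [0.5897, 0.2678, 0.328]
tcp_rot: [3.141, -0.0, 0.0]
wrist_force: [-0.7, -0.0, 1.2]
grip_width: 0.0497
grasp_force: 42.2
```

Run:
```python
from h import *
for i in range(3):
    s=snapshot('side'); o=get_obs(); print(o['ee_pos'],o['wrist_force'])
crop(s,'pics/b4.png',266,115)
W=cloud(s); x=o['ee_pos'];
for z in np.arange(.14,.175,.004):
    m=(abs(W[...,0]-x[0])<.04)&(abs(W[...,1]-x[1])<.04)&(abs(W[...,2]-z)<.002); print(round(z,3),m.sum(),np.round(W[m].min(0),3),np.round(W[m].max(0),3))
```

```text
[0.58973366 0.26778815 0.32799398] [-0.90769714 -0.7783509   1.990345  ]
[0.58971324 0.26780314 0.32798687] [-1.95218818 -0.62851732  1.91425464]
[0.58973043 0.26783472 0.32799061] [-1.99968311 -1.37032689  2.37553855]
0.14 18 [0.576 0.251 0.138] [0.6   0.262 0.142]
0.144 9 [0.576 0.252 0.142] [0.597 0.262 0.145]
0.148 3 [0.577 0.247 0.146] [0.6   0.256 0.149]
0.152 23 [0.562 0.242 0.15 ] [0.61  0.265 0.154]
0.156 22 [0.562 0.239 0.154] [0.61  0.266 0.158]
0.16 26 [0.562 0.234 0.158] [0.61  0.263 0.162]
0.164 61 [0.562 0.233 0.162] [0.611 0.289 0.166]
0.168 17 [0.577 0.229 0.166] [0.605 0.295 0.17 ]
0.172 11 [0.577 0.228 0.17 ] [0.597 0.294 0.174]
```

View pics/b4.png

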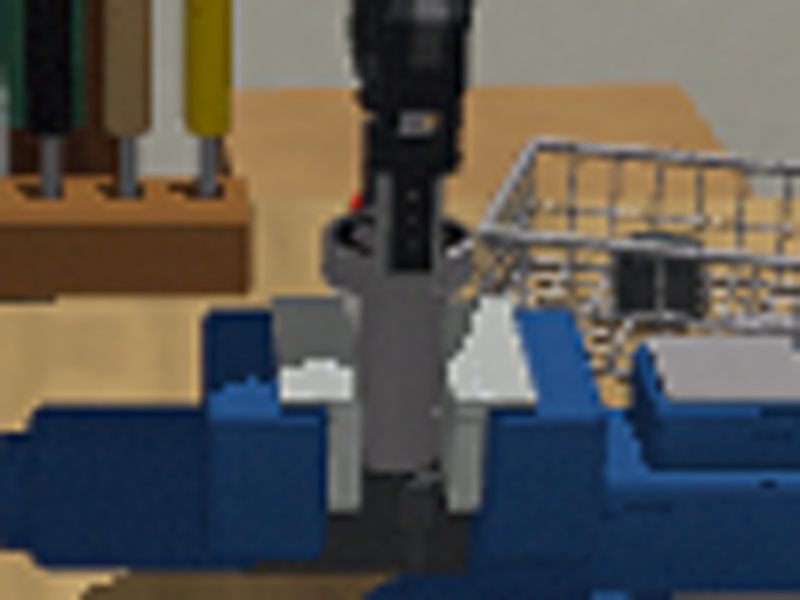

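The bearing sits on the shaft at shoulder height (crop ≈ (400,250)); contact has just begun. Release and rise, then go to the sleeve.

Request:
servo_tool([
  [[0,0,0,0],[0,0,0,0],[0,0,0,0],[0,0,0,0],[0,0,0,0]],
], jaw=0)

```text
time_s: 10.75
ee_pos: [0.5898, 0.2679, 0.3277]
tcp_rot: [-3.142, -0.0, 0.0]
wrist_force: [1.0, 0.4, 0.4]
grip_width: 0.0856
grasp_force: 0.0
```

Request:
servo_tool([
  [[0,0,-0.03,0],[0,0,-0.05,0],[0,0,-0.06,0],[0,0,-0.04,0],[0,0,0,0]],
])

```text
time_s: 11.38
ee_pos: [0.5901, 0.2683, 0.4201]
tcp_rot: [-3.14, -0.004, 0.0]
wrist_force: [0.6, 0.4, -0.5]
grip_width: 0.0853
grasp_force: 0.0
```

Run:
```python
from h import *
for c in('top','side'):
    s=snapshot(c); W=cloud(s)
    print(c,'bearing',*ring(W,(.589,.266),.026,.165))
    for n,g,r,h in[('sleeve',(.601,-.020),.017,.016),('orange',(.543,.0275),.017,.016)]: print(c,n,*ring(W,g,r,h))
    for z0,z1 in((.17,.185),(.185,.198),(.2,.215)):
        p=W[(abs(W[...,0]-.59)<.03)&(abs(W[...,1]-.26)<.03)&(W[...,2]>z0)&(W[...,2]<z1)]
        print(len(p),np.round(np.percentile(p,[0,50,100],axis=0),4).tolist())
print(get_obs()['ee_pos'])
```

```text
top bearing [ 0.  0.  0. nan nan nan] 0
top sleeve [ 0.6022 -0.0198  0.0174  0.0162  0.6031 -0.0192] 57
top orange [0.5442 0.0277 0.0169 0.0161 0.5452 0.0274] 56h.py:22: RuntimeWarning: Mean of empty slice.
  return np.round(np.r_[c,r,p[:,2].mean(),p[:,:2].mean(0)],4),len(p)
  ret = ret.dtype.type(ret / rcount)
  ret = um.true_divide(
Traceback (most recent call last):
IndexError: index -1 is out of bounds for axis 0 with size 0
```

Request:
servo_tool([
  [[0.023,0.05,0,0],[0,0.09,0,0],[0,0.09,0,0],[0,0.09,0,0],[0,0.09,0,0],[0,0.09,0,0],[0,0.0766,0,0],[0,0,0,0],[0,0,0,0]],
])

```text
time_s: 12.55
ee_pos: [0.6009, -0.0201, 0.4166]
tcp_rot: [-3.141, 0.002, 0.0]
wrist_force: [-0.3, -0.4, 0.5]
grip_width: 0.0853
grasp_force: 0.0
```

```bash
cat >> h.py <<'E'
def stack(ztop,rad):
    for c in('top','side'):
        s=snapshot(c); W=cloud(s)
        print(c,*ring(W,(.589,.266),rad,ztop)) 
        for z0,z1 in((.17,.185),(.185,.198),(.2,.215)):
            p=W[(abs(W[...,0]-.59)<.03)&(abs(W[...,1]-.26)<.03)&(W[...,2]>z0)&(W[...,2]<z1)]
            if len(p): print(len(p),np.round(np.percentile(p,[0,50,100],axis=0),4).tolist())
    return s
E
python3 - <<'E'
from h import *
stack(.165,.026)
print(get_obs()['ee_pos'])
E
```

```text
top [0.589  0.2685 0.0264 0.1651 0.5878 0.2672] 268
14 [[0.5808, 0.257, 0.1705], [0.5855, 0.2593, 0.177], [0.5944, 0.2699, 0.182]]
15 [[0.5803, 0.2574, 0.1869], [0.5833, 0.2623, 0.1913], [0.5959, 0.2723, 0.1979]]
56 [[0.5816, 0.2579, 0.2001], [0.5893, 0.2666, 0.2052], [0.6005, 0.2766, 0.2145]]
side [0.5856 0.2683 0.0283 0.1644 0.5859 0.2593] 112
38 [[0.5798, 0.2537, 0.1703], [0.5879, 0.2593, 0.1779], [0.5965, 0.2632, 0.1848]]
38 [[0.5795, 0.2559, 0.1851], [0.5875, 0.2595, 0.1915], [0.599, 0.2683, 0.1979]]
27 [[0.5797, 0.2579, 0.2002], [0.5873, 0.2631, 0.2041], [0.5955, 0.2695, 0.2111]]
[ 0.60106271 -0.01887541  0.4171624 ]
```

Request:
servo_tool([
  [[0,0,0.08,0],[0,0,0.08,0],[0,0,0.08,0],[0,0,0.08,0],[0,0,0.08,0],[0,0,0.05,0],[0,0,0.032,0],[0,0,0,0]],
])

```text
time_s: 13.65
ee_pos: [0.6008, -0.0195, 0.1758]
tcp_rot: [-3.141, 0.002, 0.002]
wrist_force: [0.6, -0.4, 0.5]
grip_width: 0.0853
grasp_force: 0.0
```

Request:
servo_tool([
  [[0,0,0,0],[0,0,0,0],[0,0,0,0],[0,0,0,0],[0,0,0,0],[0,0,0,0],[0,0,0,0],[0,0,0,0]],
], jaw=1)

```text
time_s: 14.65
ee_pos: [0.6018, -0.0206, 0.178]
tcp_rot: [3.141, -0.002, -0.0]
wrist_force: [-1.6, 0.3, 5.7]
grip_width: 0.0316
grasp_force: 39.3
```

Request:
servo_tool([
  [[0,0,-0.04,0],[0,0,-0.08,0],[0,0,-0.1,0],[0,0,-0.1,0],[0,0,-0.1,0],[0,0,-0.08,0],[0,0,0,0]],
])

```text
time_s: 15.52
ee_pos: [0.6022, -0.0198, 0.4323]
tcp_rot: [3.141, -0.009, 0.0]
wrist_force: [-0.0, 0.3, -0.5]
grip_width: 0.0318
grasp_force: 39.9
```

Request:
servo_tool([
  [[-0.027,-0.05,0,0],[0,-0.09,0,0],[0,-0.09,0,0],[0,-0.09,0,0],[0,-0.09,0,0],[0,-0.09,0,0],[0,-0.05,0,0],[0,-0.023,0,0],[0,0,0,0],[0,0,0,0]],
])

```text
time_s: 16.77
ee_pos: [0.5883, 0.2642, 0.4264]
tcp_rot: [3.14, 0.0, -0.002]
wrist_force: [0.0, -0.6, -0.7]
grip_width: 0.0314
grasp_force: 39.9
```

Run:
```python
from h import *
s=snapshot('side'); W=cloud(s); o=get_obs(); x=o['ee_pos']; print(x,o['tcp_rot']); crop(s,'pics/s1.png',266,105)
for a,b in((.24,.252),(.252,.262),(.262,.272),(.272,.28)):
  m=(abs(W[...,0]-x[0])<.04)&(abs(W[...,1]-x[1])<.05)&(W[...,2]>a)&(W[...,2]<b)
  if m.any(): print(m.sum(),np.round(np.percentile(W[m],[0,5,50,95,100],axis=0),4).tolist())
```

```text
[0.58829775 0.26414842 0.42653543] [ 3.14027552e+00  4.43246322e-05 -2.29731749e-03]
16 [[0.57, 0.2463, 0.2477], [0.5716, 0.2467, 0.2477], [0.5868, 0.2507, 0.2503], [0.6007, 0.2613, 0.2517], [0.6013, 0.2618, 0.252]]
42 [[0.5695, 0.2367, 0.2521], [0.5698, 0.238, 0.2523], [0.581, 0.2452, 0.2575], [0.6002, 0.2602, 0.2616], [0.6006, 0.2627, 0.2619]]
46 [[0.5694, 0.2326, 0.2625], [0.5721, 0.2341, 0.2628], [0.5827, 0.2407, 0.265], [0.5964, 0.2774, 0.2705], [0.6014, 0.2839, 0.2709]]
36 [[0.5752, 0.2329, 0.272], [0.5755, 0.2331, 0.2721], [0.5836, 0.2366, 0.2755], [0.5934, 0.2799, 0.2797], [0.5959, 0.2813, 0.28]]
```

View pics/s1.png

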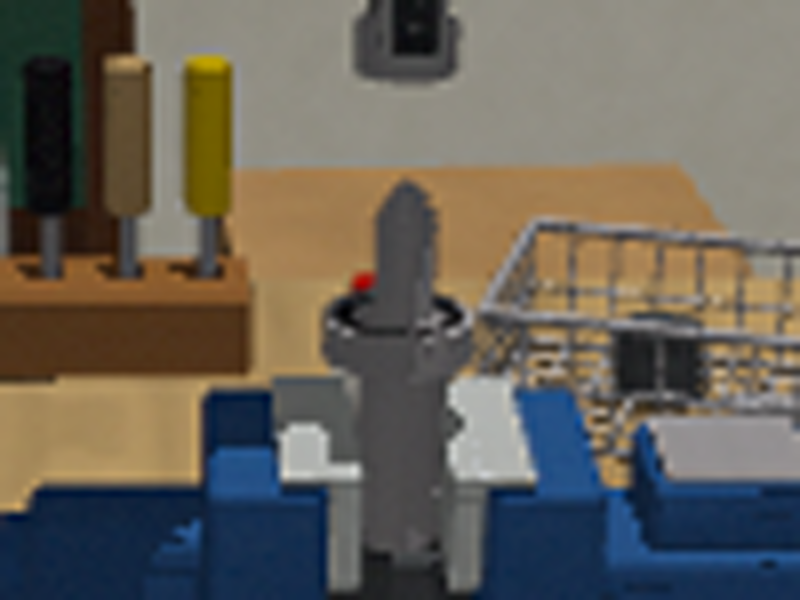

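Sleeve (crop 407,50) is level above the tip (407,180); the bearing sits flat on the shoulder.

Request:
servo_tool([
  [[0.002,0,0,0],[0,0,0.02,0],[0,0,0.02,0],[0,0,0.02,0],[0,0,0.02,0],[0,0,0.02,0],[0,0,0.02,0],[0,0,0.02,0],[0,0,0.013,0],[0,0,0,0],[0,0,0,0]],
])

```text
time_s: 18.2
ee_pos: [0.5888, 0.2661, 0.3504]
tcp_rot: [-3.142, -0.0, 0.0]
wrist_force: [0.6, -0.3, 0.2]
grip_width: 0.0315
grasp_force: 39.8
```

Request:
servo_tool([
  [[0,0,0.004,0],[0,0,0.004,0],[0,0,0.003,0],[0,0,0,0],[0,0,0,0]],
])

```text
time_s: 18.82
ee_pos: [0.5888, 0.266, 0.3447]
tcp_rot: [-3.142, -0.0, 0.0]
wrist_force: [1.1, 0.5, -0.8]
grip_width: 0.0317
grasp_force: 39.8
```

Request:
servo_tool([
  [[0,0,0.002,0],[0,0,0.002,0],[0,0,0,0],[0,0,0,0]],
])

```text
time_s: 19.32
ee_pos: [0.5888, 0.2661, 0.3431]
tcp_rot: [-3.142, -0.0, 0.0]
wrist_force: [-1.0, -0.5, 2.6]
grip_width: 0.0315
grasp_force: 40.2
```

Request:
servo_tool([
  [[0,0,0,0],[0,0,0,0],[0,0,0,0],[0,0,0,0],[0,0,0,0],[0,0,0,0],[0,0,-0.03,0],[0,0,-0.05,0],[0,0,-0.06,0],[0,0,-0.04,0],[0,0,0,0]],
], jaw=0)

```text
time_s: 20.7
ee_pos: [0.5891, 0.2665, 0.4351]
tcp_rot: [-3.14, -0.004, 0.0]
wrist_force: [-0.2, -0.2, -0.3]
grip_width: 0.0855
grasp_force: 0.0
```

Request:
servo_tool([
  [[0.066,0.093,0,0],[0,0.1,0,0],[0,0.1,0,0],[0,0.1,0,0],[0,0.1,0,0],[0,0.1,0,0],[0,0.1,0,0],[0,0.1,0,0],[0,0.1,0,0],[0,0.1,0,0],[0,0.1,0,0],[0,0.06,0,0]],
])

```text
time_s: 22.2
ee_pos: [0.6206, -0.3142, 0.4307]
tcp_rot: [3.141, 0.003, -0.004]
wrist_force: [0.0, 0.8, -0.5]
grip_width: 0.0848
grasp_force: 0.0
```

Request:
servo_tool([
  [[0,0,0,0],[0,0,0,0],[0,0,0,0]],
])

```text
time_s: 22.58
ee_pos: [0.6223, -0.3084, 0.4325]
tcp_rot: [-3.141, 0.0, 0.003]
wrist_force: [-0.1, 0.1, -0.5]
grip_width: 0.0854
grasp_force: 0.0
```

Run:
```python
from h import *
s=stack(.181,.017); crop(s,'pics/s2.png',266,105)
print(get_obs()['ee_pos'],*ring(cloud(s),(.6217,-.3105),.032,.0145))
```

```text
top [0.5891 0.2668 0.0171 0.1812 0.5857 0.2638] 72
81 [[0.5727, 0.2497, 0.1711], [0.5837, 0.2599, 0.1808], [0.604, 0.2836, 0.1848]]
18 [[0.5748, 0.2538, 0.1853], [0.5841, 0.2612, 0.1911], [0.5986, 0.2799, 0.1977]]
55 [[0.5816, 0.2579, 0.2002], [0.5896, 0.2666, 0.2056], [0.6005, 0.2766, 0.2121]]
side [0.5849 0.2648 0.0183 0.1808 0.5865 0.2581] 50
77 [[0.5717, 0.2472, 0.1702], [0.5853, 0.255, 0.1787], [0.6022, 0.2806, 0.1849]]
35 [[0.5795, 0.2546, 0.1851], [0.5873, 0.259, 0.1916], [0.5991, 0.2672, 0.1978]]
26 [[0.5798, 0.2567, 0.2002], [0.5872, 0.2629, 0.2047], [0.5958, 0.2681, 0.2097]]
[ 0.62220429 -0.30885646  0.43282964] [ 0.6211 -0.3114  0.033   0.0135  0.6214 -0.3111] 773
```

View pics/s2.png

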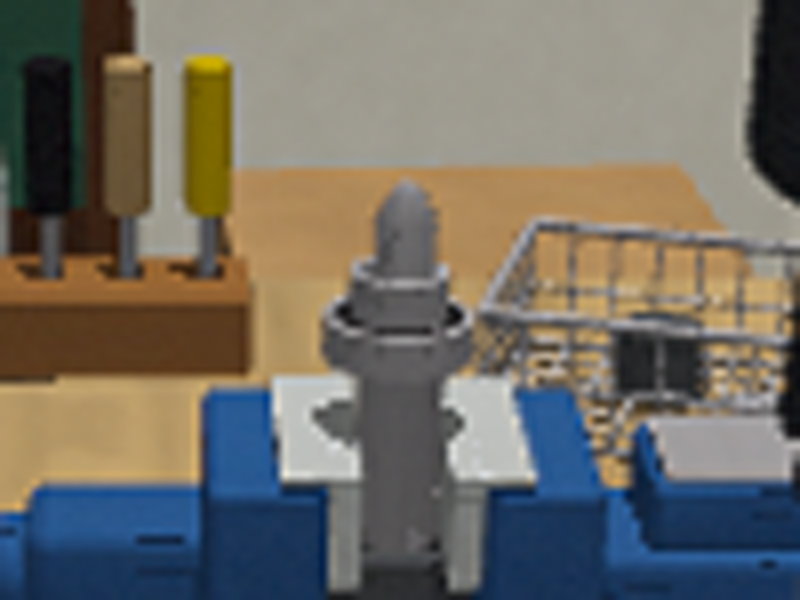

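Sleeve sits flat on the bearing (crop 403,290). Now the pulley.

Request:
servo_tool([
  [[0,0.004,0.08,0],[0,0,0.09,0],[0,0,0.09,0],[0,0,0.09,0],[0,0,0.08,0],[0,0,0.05,0],[0,0,0.03,0],[0,0,0.017,0],[0,0,0,0],[0,0,0,0]],
])

```text
time_s: 23.92
ee_pos: [0.6225, -0.3128, 0.1706]
tcp_rot: [3.141, -0.002, -0.0]
wrist_force: [-0.6, 0.0, 0.2]
grip_width: 0.0857
grasp_force: 0.0
```

Request:
servo_tool([
  [[0,0,0,0],[0,0,0,0],[0,0,0,0],[0,0,0,0],[0,0,0,0],[0,0,0,0],[0,0,0,0],[0,0,0,0]],
], jaw=1)

```text
time_s: 24.92
ee_pos: [0.6223, -0.3126, 0.171]
tcp_rot: [3.141, -0.001, -0.0]
wrist_force: [-2.3, 1.1, 5.8]
grip_width: 0.0628
grasp_force: 42.6
```

Request:
servo_tool([
  [[0,0,-0.04,0],[0,0,-0.08,0],[0,0,-0.1,0],[0,0,-0.1,0],[0,0,-0.1,0],[0,0,-0.08,0],[0,0,-0.05,0],[0,0,0,0],[0,0,0,0]],
])

```text
time_s: 26.05
ee_pos: [0.6213, -0.3123, 0.4433]
tcp_rot: [-3.141, 0.001, 0.0]
wrist_force: [-0.3, 0.7, -1.9]
grip_width: 0.0628
grasp_force: 44.3
```

Request:
servo_tool([
  [[-0.065,-0.06,0,0],[0,-0.1,0,0],[0,-0.11,0,0],[0,-0.11,0,0],[0,-0.11,0,0],[0,-0.11,0,0],[0,-0.11,0,0],[0,-0.11,0,0],[0,-0.11,0,0],[0,-0.11,0,0],[0,-0.08,0,0],[0,-0.038,0,0]],
])

```text
time_s: 27.55
ee_pos: [0.588, 0.2691, 0.4424]
tcp_rot: [-3.141, 0.003, 0.004]
wrist_force: [-0.3, -0.6, -1.4]
grip_width: 0.0627
grasp_force: 44.3
```

Request:
servo_tool([
  [[0,0,0,0],[0,0,0,0],[0,0,0,0],[0,0,0,0]],
])

```text
time_s: 28.05
ee_pos: [0.5897, 0.2651, 0.4443]
tcp_rot: [3.141, -0.0, -0.002]
wrist_force: [-0.5, -0.5, -1.1]
grip_width: 0.0629
grasp_force: 44.3
```

Run:
```python
from h import *
s=snapshot('side'); W=cloud(s); o=get_obs(); x=o['ee_pos']; print(x,o['tcp_rot']); crop(s,'pics/p1.png',266,95)
for a,b in((.258,.265),(.265,.272),(.272,.28),(.28,.29)):
  m=(abs(W[...,0]-x[0])<.04)&(abs(W[...,1]-x[1])<.05)&(W[...,2]>a)&(W[...,2]<b)
  if m.any(): print(m.sum(),np.round(np.percentile(W[m],[0,5,50,95,100],axis=0),4).tolist())
```

```text
[0.58960735 0.26543529 0.44440367] [ 3.14123202e+00 -4.10108207e-04 -1.49294034e-03]
72 [[0.5563, 0.2253, 0.2734], [0.559, 0.2283, 0.2738], [0.5835, 0.2429, 0.2764], [0.6146, 0.2644, 0.2793], [0.6179, 0.2821, 0.2798]]
132 [[0.5561, 0.2181, 0.2802], [0.5614, 0.2227, 0.2812], [0.58, 0.2502, 0.2869], [0.6148, 0.2905, 0.2889], [0.6193, 0.2995, 0.2897]]
```

View pics/p1.png

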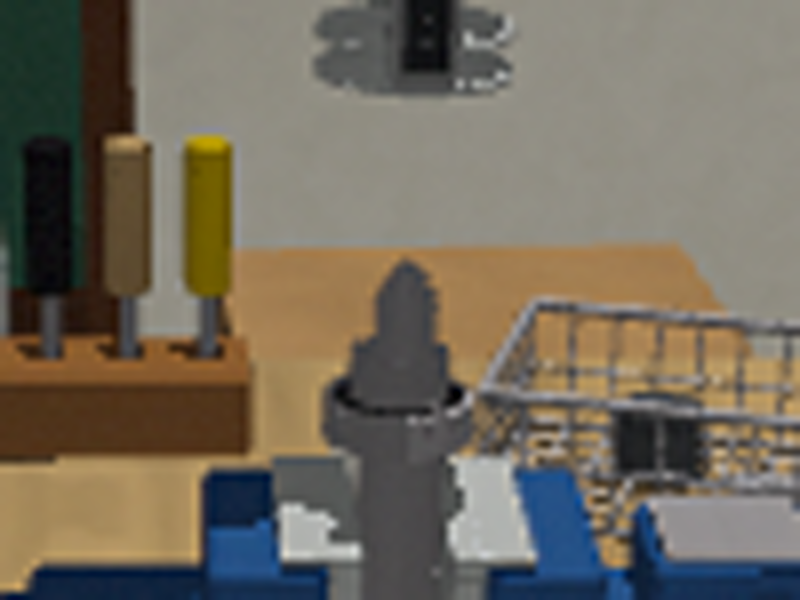

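Pulley is level, centred (crop 413,50) over the shaft (407,260). Lowering.

Request:
servo_tool([
  [[0,0,0.03,0],[0,0,0.03,0],[0,0,0.02,0],[0,0,0.02,0],[0,0,0.02,0],[0,0,0.02,0],[0,0,0.02,0],[0,0,0.013,0],[0,0,0,0],[0,0,0,0]],
])

```text
time_s: 29.35
ee_pos: [0.5894, 0.2667, 0.3581]
tcp_rot: [-3.141, -0.001, 0.0]
wrist_force: [0.9, -0.7, -1.2]
grip_width: 0.0631
grasp_force: 44.3
```

Request:
servo_tool([
  [[0,0,0.004,0],[0,0,0.004,0],[0,0,0.003,0],[0,0,0,0],[0,0,0,0]],
])

```text
time_s: 29.98
ee_pos: [0.5892, 0.2665, 0.3522]
tcp_rot: [-3.142, 0.0, 0.0]
wrist_force: [-0.8, -0.6, -0.2]
grip_width: 0.0627
grasp_force: 44.3
```

Request:
servo_tool([
  [[0,0,0.002,0],[0,0,0,0],[0,0,0,0]],
])

```text
time_s: 30.35
ee_pos: [0.5893, 0.2666, 0.352]
tcp_rot: [3.142, -0.001, 0.0]
wrist_force: [-1.7, -1.5, 5.4]
grip_width: 0.0628
grasp_force: 44.8
```

Request:
servo_tool([
  [[0,0,0,0],[0,0,0,0],[0,0,0,0],[0,0,0,0],[0,0,0,0],[0,0,0,0],[0,0,-0.03,0],[0,0,-0.05,0],[0,0,-0.06,0],[0,0,-0.04,0],[0,0,0,0]],
], jaw=0)

```text
time_s: 31.72
ee_pos: [0.5896, 0.267, 0.4436]
tcp_rot: [-3.14, -0.004, 0.0]
wrist_force: [-0.8, -0.1, -0.7]
grip_width: 0.0856
grasp_force: 0.0
```

Request:
servo_tool([
  [[-0.0257,0.09,0,0],[-0.0257,0.105,0,0],[-0.0257,0.105,0,0],[-0.0257,0.105,0,0],[-0.0257,0.105,0,0],[-0.0257,0.105,0,0],[-0.0257,0.105,0,0],[-0.0257,0.105,0,0],[-0.0257,0.105,0,0],[-0.0257,0.105,0,0],[-0.0257,0.105,0,0],[0,0.099,0,0]],
])

```text
time_s: 33.22
ee_pos: [0.4463, -0.355, 0.4401]
tcp_rot: [-3.141, 0.002, -0.002]
wrist_force: [0.5, 0.2, 0.0]
grip_width: 0.0857
grasp_force: 0.0
```

Request:
servo_tool([
  [[0,0,0,0],[0,0,0,0],[0,0,0,0],[0,0,0,0]],
])

```text
time_s: 33.72
ee_pos: [0.4484, -0.3517, 0.4413]
tcp_rot: [-3.142, 0.0, 0.002]
wrist_force: [-0.4, 0.4, 0.0]
grip_width: 0.0856
grasp_force: 0.0
```

Run:
```python
from h import *
s=stack(.196,.032); crop(s,'pics/p2.png',266,105)
print(get_obs()['ee_pos'],*ring(cloud(s),(.448,-.353),.021,.0095))
```

```text
top [0.5903 0.267  0.0324 0.1955 0.5902 0.2674] 519
31 [[0.5607, 0.2357, 0.1713], [0.5798, 0.2449, 0.1833], [0.6084, 0.2796, 0.185]]
407 [[0.5612, 0.2359, 0.1852], [0.5881, 0.2625, 0.195], [0.6199, 0.29, 0.198]]
57 [[0.5818, 0.238, 0.2001], [0.5902, 0.266, 0.2055], [0.6146, 0.2792, 0.2132]]
side [0.5862 0.2652 0.0332 0.1954 0.5871 0.262 ] 145
68 [[0.5606, 0.2328, 0.1702], [0.5879, 0.2494, 0.1821], [0.6182, 0.2677, 0.185]]
171 [[0.5601, 0.2328, 0.1851], [0.5863, 0.2519, 0.194], [0.6182, 0.2897, 0.1975]]
26 [[0.5798, 0.2567, 0.2006], [0.5874, 0.2624, 0.2042], [0.5958, 0.2687, 0.2104]]
[ 0.44826841 -0.35218786  0.44139842] [ 0.4475 -0.3534  0.0222  0.0093  0.4484 -0.3545] 377
```

View pics/p2.png

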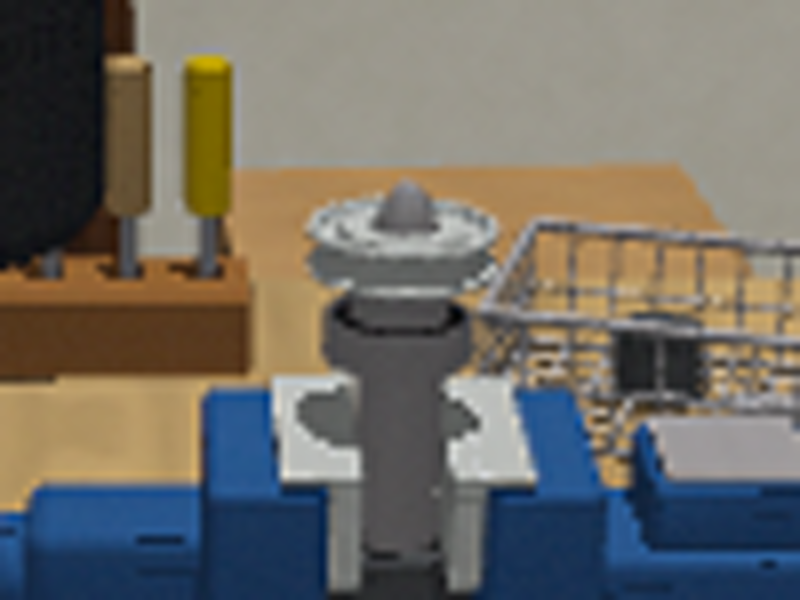

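Pulley sits flat on the sleeve (crop 403,240). Now the collar.

Request:
servo_tool([
  [[0,0.002,0.08,0],[0,0,0.09,0],[0,0,0.09,0],[0,0,0.09,0],[0,0,0.08,0],[0,0,0.05,0],[0,0,0.03,0],[0,0,0.0266,0],[0,0,0,0],[0,0,0,0]],
])

```text
time_s: 35.08
ee_pos: [0.4484, -0.3543, 0.1738]
tcp_rot: [3.141, -0.001, 0.0]
wrist_force: [0.9, -0.3, 0.2]
grip_width: 0.0855
grasp_force: 0.0
```

Request:
servo_tool([
  [[0,0,0,0],[0,0,0,0],[0,0,0,0],[0,0,0,0],[0,0,0,0],[0,0,0,0],[0,0,0,0],[0,0,0,0]],
], jaw=1)

```text
time_s: 36.08
ee_pos: [0.4481, -0.3541, 0.1738]
tcp_rot: [3.141, -0.0, -0.0]
wrist_force: [-1.7, 1.6, 7.1]
grip_width: 0.04
grasp_force: 39.4
```

Request:
servo_tool([
  [[0,0,-0.04,0],[0,0,-0.08,0],[0,0,-0.1,0],[0,0,-0.1,0],[0,0,-0.1,0],[0,0,-0.08,0],[0,0,-0.05,0],[0,0,0,0],[0,0,0,0]],
])

```text
time_s: 37.2
ee_pos: [0.4475, -0.3537, 0.4475]
tcp_rot: [-3.141, 0.001, 0.0]
wrist_force: [-0.2, -0.1, -0.7]
grip_width: 0.04
grasp_force: 40.5
```

Request:
servo_tool([
  [[0.0257,-0.08,0,0],[0.0257,-0.11,0,0],[0.0257,-0.11,0,0],[0.0257,-0.11,0,0],[0.0257,-0.11,0,0],[0.0257,-0.11,0,0],[0.0257,-0.11,0,0],[0.0257,-0.11,0,0],[0.0257,-0.11,0,0],[0.0257,-0.11,0,0],[0.0257,-0.11,0,0],[0,-0.061,0,0]],
])

```text
time_s: 38.7
ee_pos: [0.5886, 0.2698, 0.4458]
tcp_rot: [-3.141, 0.004, 0.004]
wrist_force: [0.5, -0.1, -0.0]
grip_width: 0.04
grasp_force: 40.5
```

Request:
servo_tool([
  [[0,0,0,0],[0,0,0,0],[0,0,0,0],[0,0,0,0]],
])

```text
time_s: 39.2
ee_pos: [0.5897, 0.265, 0.4479]
tcp_rot: [3.141, -0.0, -0.002]
wrist_force: [1.0, -0.1, -1.5]
grip_width: 0.0401
grasp_force: 40.5
```

Run:
```python
from h import *
s=snapshot('side'); W=cloud(s); o=get_obs(); x=o['ee_pos']; print(x,o['tcp_rot']); crop(s,'pics/c1.png',266,95)
for a,b in((.262,.27),(.27,.276),(.276,.282),(.282,.29)):
  m=(abs(W[...,0]-x[0])<.04)&(abs(W[...,1]-x[1])<.05)&(W[...,2]>a)&(W[...,2]<b)
  if m.any(): print(m.sum(),np.round(np.percentile(W[m],[0,5,50,95,100],axis=0),4).tolist())
```

```text
[0.58959663 0.26529374 0.4480302 ] [ 3.14109296e+00 -3.41501116e-04 -1.73104309e-03]
6 [[0.5696, 0.2413, 0.2747], [0.57, 0.2421, 0.2747], [0.5818, 0.2492, 0.275], [0.6049, 0.2627, 0.2757], [0.607, 0.2655, 0.2758]]
41 [[0.569, 0.234, 0.2761], [0.5711, 0.2365, 0.2762], [0.5875, 0.2411, 0.2791], [0.6043, 0.2585, 0.2814], [0.607, 0.2631, 0.2817]]
48 [[0.5691, 0.228, 0.2823], [0.5712, 0.2311, 0.2829], [0.5844, 0.245, 0.2845], [0.6065, 0.281, 0.2892], [0.6085, 0.2871, 0.29]]
```

View pics/c1.png

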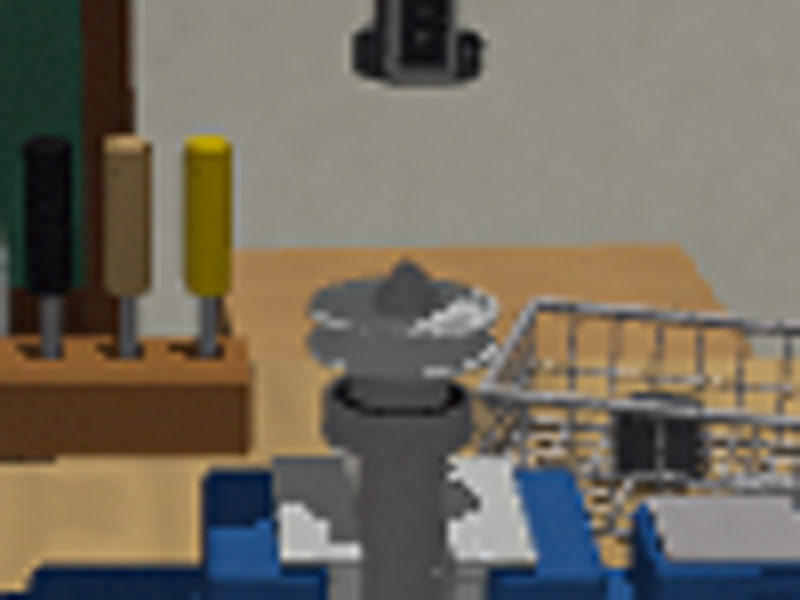

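Collar is level, perhaps 1–2 mm to +x (crop 418 vs shaft line ≈411); correct and lower.

Request:
servo_tool([
  [[-0.003,0,0.02,0],[0,0,0.03,0],[0,0,0.02,0],[0,0,0.02,0],[0,0,0.02,0],[0,0,0.02,0],[0,0,0.014,0],[0,0,0,0],[0,0,0,0]],
])

```text
time_s: 40.38
ee_pos: [0.5879, 0.2667, 0.3763]
tcp_rot: [-3.141, -0.001, 0.0]
wrist_force: [-0.0, 0.7, -0.6]
grip_width: 0.0401
grasp_force: 40.5
```

Request:
servo_tool([
  [[0,0,0.004,0],[0,0,0.004,0],[0,0,0.003,0],[0,0,0,0],[0,0,0,0]],
])

```text
time_s: 41.0
ee_pos: [0.5878, 0.2665, 0.3704]
tcp_rot: [-3.142, -0.0, 0.0]
wrist_force: [0.1, -0.1, -0.2]
grip_width: 0.0397
grasp_force: 40.5
```

Request:
servo_tool([
  [[0,0,0.002,0],[0,0,0.001,0],[0,0,0,0],[0,0,0,0]],
])

```text
time_s: 41.5
ee_pos: [0.5879, 0.2667, 0.3699]
tcp_rot: [-3.142, -0.001, 0.0]
wrist_force: [-2.8, -0.9, 5.0]
grip_width: 0.04
grasp_force: 41.1
```

Request:
servo_tool([
  [[0,0,0,0],[0,0,0,0],[0,0,0,0],[0,0,0,0],[0,0,0,0],[0,0,0,0],[0,0,-0.03,0],[0,0,-0.05,0],[0,0,-0.06,0],[0,0,-0.04,0],[0,0,0,0]],
], jaw=0)

```text
time_s: 42.88
ee_pos: [0.588, 0.267, 0.4612]
tcp_rot: [-3.14, -0.004, 0.0]
wrist_force: [-0.2, 0.0, -0.7]
grip_width: 0.0856
grasp_force: 0.0
```

Request:
servo_tool([
  [[0,0.1,0,0],[0,0.1,0,0],[0,0.1,0,0],[0,0.1,0,0],[0,0.1,0,0],[0,0,0,0],[0,0,0,0],[0,0,0,0]],
])

```text
time_s: 43.88
ee_pos: [0.5875, 0.0184, 0.4586]
tcp_rot: [-3.141, 0.001, 0.003]
wrist_force: [-0.2, 0.2, 0.2]
grip_width: 0.0854
grasp_force: 0.0
```

Run:
```python
from h import *
s=stack(.206,.021); crop(s,'pics/c2.png',266,105)
```

```text
top [0.5835 0.2665 0.0267 0.2062 0.5894 0.2666] 231
22 [[0.5607, 0.2359, 0.1715], [0.5753, 0.2463, 0.1835], [0.6087, 0.2797, 0.185]]
265 [[0.5604, 0.2357, 0.185], [0.5856, 0.2578, 0.1943], [0.62, 0.2899, 0.198]]
247 [[0.5607, 0.246, 0.2001], [0.5897, 0.2665, 0.2064], [0.6093, 0.2876, 0.2145]]
side [0.5862 0.2668 0.0232 0.2051 0.5874 0.2622] 86
73 [[0.5603, 0.2328, 0.1702], [0.5879, 0.2484, 0.1823], [0.6181, 0.2735, 0.185]]
137 [[0.5604, 0.233, 0.185], [0.586, 0.2479, 0.1935], [0.6182, 0.2863, 0.1979]]
94 [[0.5685, 0.2425, 0.2001], [0.587, 0.2589, 0.2054], [0.6065, 0.2899, 0.2114]]
```

View pics/c2.png

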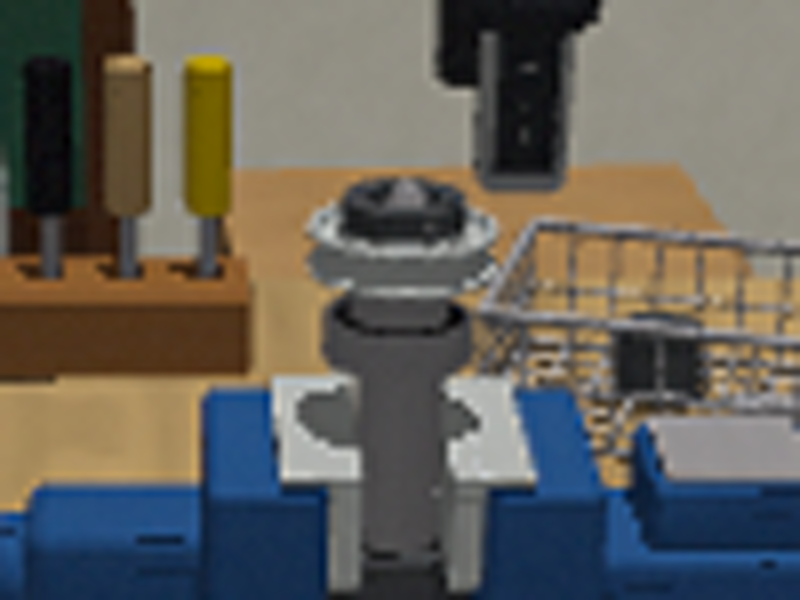

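The collar sits flat and centred on the pulley (crop 404,210), top at 0.206 m; stack complete.

```bash
python3 -c "
from cell import *
print(job_done())"
```

```text
the job is handed in; nothing more can be done
None
```

The bearing, sleeve, pulley and collar are stacked on the shaft in that order, each released and sitting flat on the part below. The job is handed in, but the hand-in returned no verdict.

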